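Pin a choke into the clamshell test jig and hold it on its contacts

TASK

Load the choke for its test: push the jig's slide in until the choke is home against the end stop, then fold the hinged lid down onto it, then take the red-knobbed pin from the wooden block and push it through the lid's hole into the base until its flange presses the lid fully shut. Finish while holding: keep the fingers on the pin and keep pressing it down, because the sprung contacts lift the lid as soon as you let go. Leave the bottle, the pot and the tray where they are.

Things in the scene. Friction and masses are not known exactly. Their poses are not given: they have to be found in the camera images.
- jig: Clamshell contact jig, fixed, aluminium base; origin on its underside; x along the slide's track towards the end stop, y from the pin hole to the hinge, z up. It spans x -160 to +75, y -91 to +91 mm. Track floor 22 mm up; black rails 53 mm apart, tops 34 mm up, x -110 to +52 mm; black end stop, face at x +40 mm. Front block y -91 to -47 mm, 48 mm high; hinge block 44 mm high.
- slide_grip (a point): Middle of the upright black grip (16 mm along the track, 20 mm across it, yellow band near its top) on the steel slide; 58.5 mm above the bench, the grip's top 74 mm up, the slide's tongue under it 33 mm up. The slide's flat pushing face is 75 mm ahead of it (jig +x).
- slide (a joint): Travel of the slide along jig +x, m; 0 = fully out; about 0.052 when it holds the choke against the end stop. Moves with about 2 N and stays where it is left; it could go to 0.058 if empty.
- choke_center (a point): Centre (10 mm above its underside) of the choke under test: copper-wound ring, 40 mm across, on a square black foot 50 x 50 x 6 mm with a brass pad in each corner; 20 mm tall, 110 g, loose on the track's floor between the rails, ahead of the slide. Home, with its foot against the end stop, it is at jig x = +15 mm, y = 0.
- lid (a joint): Lid angle, rad: 0 = shut flat on the base, pi/2 = upright, opens to 1.9. A stiff friction hinge (0.16 N m, a little over the lid's weight) leaves it where it is put. From about 0.06 rad four sprung contact pins under the lid press on the choke's corner pads: let go when shut, the lid springs back to about 0.04 rad; keeping it shut takes 3 to 6 N downward at its hole.
- lid_hinge (a point): Point on the hinge axis, mid-width of the lid, 48 mm above the bench, level with the lid's underside when shut. The axis runs along jig x; this point is at jig x = +15, y = +85 mm.
- lid_hole (a point): Centre of the lid's pin hole (13 mm, steel bush) on its outer face, 154 mm from the hinge. The lid: brown board 110 mm wide, 10 mm thick, reaching 174 mm from the axis, then a finger tab 46 mm wide to 191 mm. z out of its outer face, -y from hinge to tab. Shut, the outer face is 58 mm above the bench. Contact pins stand 24 mm out of its underside, 64 to 106 mm from the hinge.
- base_hole (a point): Centre of the mouth of the base's pin hole (12 mm, straight through), on the front block's top, 48 mm above the bench, at jig x = +15, y = -69 mm; it lies under the lid's hole when the lid is shut. Axes as the jig's.
- pin_grip (a point): Point on the pin's axis in its red knob (22 mm across, 37 mm tall), 28 mm above the underside of its steel flange (28 mm across, 5 mm thick) and 14 mm below the knob's top. Below the flange a steel shaft 10 mm across and 34 mm long with a tapered end. z along the pin, upward. 70 g, loose.
- pin_tip (a point): Lower end of the pin's shaft, on its axis, 62 mm below point pin_grip.
- block: Wooden block 70 x 70 x 42 mm, fixed, origin under its centre; the pin stands in its 12 mm hole, flange on the block's top, shaft 34 mm down. It stands to the left or right of the jig.
- bottle: White bottle 52 mm across, 105 mm tall, on the side of the jig where the block is not; origin under its centre. Leave alone.
- pot: Open steel pot 90 mm across, 85 mm tall; origin under its centre. Leave alone.
- tray: White tray 110 x 200 x 28 mm of coils and cores; origin under its centre. Leave alone.

How it is judged:
By the outcome, as a careful person would: the job done as asked, in the order asked, and still so for the second after the job is handed in, while the arm keeps its last pose, push and grip.
It also fails if it takes over 70 s, if anything falls off the work surface, if the arm or the gripper's body presses on something with over 40 N, if the wrist force passes 120 N, or if a joint passes its speed limit or range.

ROBOT

A 6-joint arm with a two-finger parallel gripper is mounted at the origin on the work surface. World frame = base frame: x ahead of the robot, y to its left, z up, the work surface at z = 0. Lengths are in mm, angles in rad, forces in N, time in s.
With the tool pointing down it reaches from about 350 to 775 mm from the base axis. Payload 7.3 kg.
Tool frame: the origin (TCP) lies on the centre line of the jaws, within the pads' length; the fingertips stand finger_overhang ahead of it and the grasp point (between the pads) lies 8 mm behind it (finger_overhang is the distance from the TCP to the fingertips, in mm); z points along the fingers, y is the line along which they close (so a half turn about z gives the same grasp; the last joint's range is limited). The gripper opens to 92 mm and grips with 3 to 60 N. Pads are 19 mm wide; open, the fingers measure 130 mm over their backs; the gripper's body (75 mm by 190 mm) begins 47 mm behind the grasp point.
Start: joints at [0.988, 0.342, 1.524, -0, 1.275, -0.146], TCP at [222.085, 475.733, 237.741] pointing down, gripper open.
Joint ranges: [-2.53, 2.53], [-0.77, 2.02], [0.04, 2.7], [-1, 4.14], [0.28, 2.66], [-3.11, 3.11]. Speed limits (rad/s): [2.57, 2.57, 3.14, 3.14, 3.14, 3.14].

INTERFACE

Orientations are given as [roll, pitch, yaw] about the fixed x, y, z axes, in that order (R = Rz(yaw) Ry(pitch) Rx(roll)).
In Python, from plant import get_obs, capture, close_job, finger_overhang gives the robot as it stands.
- The arm moves only by the shell command python3 -m inch 'ROWS'. ROWS is JSON, one flat list of numbers, 7 for each row, row after row: the turn, a rotation vector about the tool's x, y, z scaled (see below), then the shift along the tool's x, y, z scaled (see below), then the closure, from -1 (fully open) to 1 (shut). In form: [ax, ay, az, tx, ty, tz, gripper, ax, ay, az, tx, ty, tz, gripper, ...]. A call has 1 to 10 rows; each row shifts and turns the commanded pose from where the row before left it, along the tool's axes as they then stand; what a row does not reach is not made up. The controller multiplies each number of a shift by 0.8 m and each number of a turn by 1.5 rad. A row lasts 1/12 s, in which the tool goes at most 41.7 mm and 7.16 degrees, less where a joint would pass 70% of its speed; a pose out of reach is approached as far as the arm can. A call with a number of a shift or a turn outside -1 to 1 is refused whole. A call with a gripper value outside its range is refused whole. The fingers move at their own pace and stop on an object; the grip force is fixed at half the most. Time passes only in rows, so rows that do not move let the fingers close. It gives the time, the measured TCP pose, the force, the opening and the grip force at its end, in the units of the state.
- get_obs(): the state, without advancing time (a new reading comes with each control period).
- capture(name): name is "scene" or "top"; returns a dict with "image" (480x640x3 uint8, red, green, blue), "mtx" (3x3 intrinsics, pixels), "distortion" ([k1, k2, p1, p2, k3] as OpenCV has them; the pictures are not rectified), "pose" (4x4, takes a point from camera to world coordinates). Camera axes: x right, y up, looking along -z (the intrinsics and any distortion apply to the point x, -y, -z); pixel columns grow to the right and rows downward; lengths in mm; the calibration is good to about 2 mm. A picture is of the moment at which its call begins. There is no depth.
- close_job(): hands the job in; it is judged then, once.
The state is a dict: "time": time; "joint_positions": joint angles; "dq": joint speeds; "tau": joint torques, N m; "tool_pos": TCP position; "tcp_rot": TCP orientation; "contact_force": force on the tool from outside, world axes, zero at the start; "moment": the same for the moment, N m; "grip_width": finger opening in mm; "finger_force": force on a finger pad.
Only numpy, scipy, OpenCV 4.12 (cv2) and the standard library are available. Lean on these libraries where they do the work, as an engineer would, in place of code of your own. Each camera call takes 0.05 s, during which the arm holds its last target. There are 200 camera calls.

## Working session

There is one attempt and no reset: what is moved stays moved. The work goes in short steps, Python scripts to look and compute and a shell command to move; the robot and the scene stay as the last step left them, time stands still between calls to the robot, and variables do not carry over. Pictures are saved under pics/ and viewed, at most 10 in all, crops included, and the job is handed in when it is done.

```bash
ls; mkdir -p pics; cat > h.py <<'E'
import numpy as np, cv2
from plant import *
from scipy.spatial.transform import Rotation as R
def ray(c,px):
    u=cv2.undistortPoints(np.array([[px]],float),np.array(c['mtx'],float),np.array(c['distortion'],float))[0,0]
    P=np.array(c['pose']); d=P[:3,:3]@np.array([u[0],-u[1],-1.]); return P[:3,3],d
def onz(c,px,z):
    o,d=ray(c,px); return o+d*(z-o[2])/d[2]
def proj(c,X):
    P=np.array(c['pose']); p=P[:3,:3].T@(np.array(X,float)-P[:3,3]); 
    return cv2.projectPoints(np.array([[p[0],-p[1],-p[2]]]),np.zeros(3),np.zeros(3),np.array(c['mtx'],float),np.array(c['distortion'],float))[0][0,0]
E
python3 - <<'E'
from h import *
print(finger_overhang,get_obs())
for n in('scene','top'):
    c=capture(n);cv2.imwrite(f'pics/{n}0.png',c['image'][:,:,::-1]);print(np.round(c['pose'],3),c['mtx'],c['distortion'])
E
```

```text
pics
11.0 {'time': 0.0, 'joint_positions': array([ 9.87979397e-01,  3.42716582e-01,  1.52502297e+00, -1.25748620e-06,
        1.27540010e+00, -1.46003340e-01]), 'dq': array([-0.00061989, -0.00028693,  0.00040018,  0.00089268, -0.00098011,
        0.00044682]), 'tau': array([-2.01436691e-03, -4.31232655e+01, -2.44217581e+01,  7.16942246e-02,
        5.59248368e-02, -1.79287858e-04]), 'tool_pos': array([221.86610881, 475.38073039, 237.04606375]), 'tcp_rot': array([-3.14006194e+00, -2.23876039e-04,  2.70477926e+00]), 'contact_force': array([0.5013007 , 0.19454497, 0.07747693]), 'moment': array([ 0.00868773, -0.01568841,  0.01156522]), 'finger_force': 0.0, 'grip_width': 92.02114202012685}
[[-2.710000e-01 -6.580000e-01  7.030000e-01  1.193543e+03]
 [ 9.620000e-01 -1.880000e-01  1.960000e-01  1.598720e+02]
 [ 4.000000e-03  7.290000e-01  6.840000e-01  6.625570e+02]
 [ 0.000000e+00  0.000000e+00  0.000000e+00  1.000000e+00]] [[476.48208072   0.         317.74848089]
 [  0.         476.48208072 234.15582843]
 [  0.           0.           1.        ]] [-0.0091582  0.         0.         0.         0.       ]
[[ 2.80000e-02  9.84000e-01 -1.74000e-01  3.50344e+02]
 [-1.00000e+00  3.00000e-02  7.00000e-03 -2.42430e+01]
 [ 1.20000e-02  1.74000e-01  9.85000e-01  1.36931e+03]
 [ 0.00000e+00  0.00000e+00  0.00000e+00  1.00000e+00]] [[592.25374461   0.         324.68506744]
 [  0.         592.25374461 235.55828313]
 [  0.           0.           1.        ]] [-0.00279521  0.          0.          0.          0.        ]
```

View pics/scene0.png

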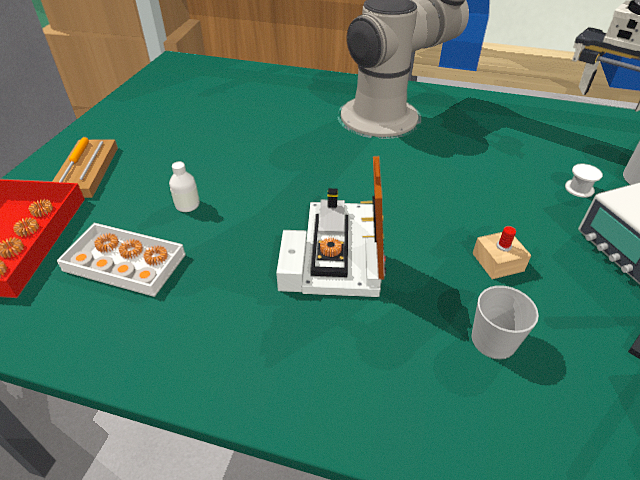

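View pics/top0.png

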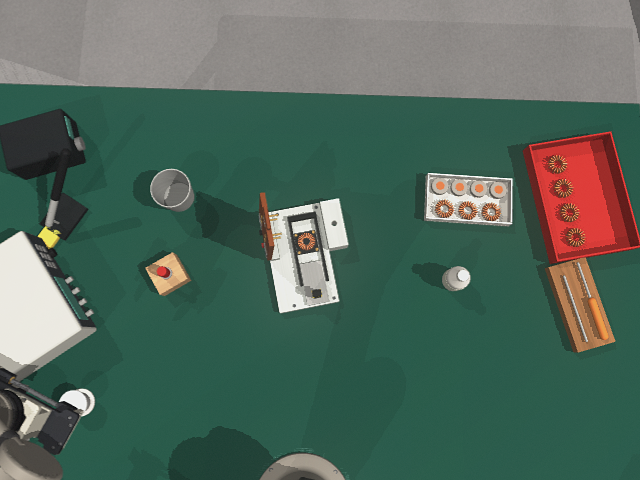

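The scene view shows the jig at (335,250), its lid upright on the right and the pin block at (503,252). In the top view the jig is at (305,255), the base hole at about (334,224), the red knob at (163,272), the bottle at (456,278) and the pot at (172,190).

```bash
python3 - <<'E'
from h import *
t=capture('top');s=capture('scene')
a=cv2.resize(t['image'][185:320,230:360],None,fx=4,fy=4,interpolation=cv2.INTER_CUBIC)
b=cv2.resize(s['image'][150:300,270:400],None,fx=3.6,fy=3.6,interpolation=cv2.INTER_CUBIC)[:540]
b=cv2.resize(b,(int(a.shape[1]*.53),540)) if 0 else b
cv2.imwrite('pics/a.png',a[:,:,::-1]); cv2.imwrite('pics/b.png',b[:,:,::-1])
def cent(c,f,roi):
    x0,x1,y0,y1=roi; im=c['image'][y0:y1,x0:x1].astype(int); m=f(im[...,0],im[...,1],im[...,2]); ys,xs=np.nonzero(m); return (xs.mean()+x0,ys.mean()+y0),len(xs),(xs.min()+x0,xs.max()+x0,ys.min()+y0,ys.max()+y0)
red=lambda r,g,b:(r>120)&(g<60)&(b<60)
yel=lambda r,g,b:(r>150)&(g>120)&(b<90)
for n,c,roi in(('pin t',t,(140,200,250,300)),('pin s',s,(470,540,215,270))): 
    q=cent(c,red,roi);print(n,q,onz(c,q[0],88))
for n,c,roi in(('yel t',t,(295,335,275,310)),('yel s',s,(320,345,180,210))):
    try:
        q=cent(c,yel,roi);print(n,q,onz(c,q[0],69))
    except Exception as e: print(n,e)
im=t['image'][190:320,230:360].astype(int)
m=(im.min(2)>190).astype(np.uint8)
cs,_=cv2.findContours(m,0,2)
k=max(cs,key=cv2.contourArea);r=cv2.approxPolyDP(k,4,True)[:,0]+[230,190]
print([(tuple(p),onz(t,p,48)[:2].round()) for p in r])
print('hole',onz(t,(334,224),48))
E
```

```text
pin t ((np.float64(163.0), np.float64(271.8235294117647)), 34, (np.int64(158), np.int64(169), np.int64(267), np.int64(276))) [486.93997927 315.19089643  88.        ]
pin s ((np.float64(506.81589958159), np.float64(236.7112970711297)), 239, (np.int64(499), np.int64(515), np.int64(227), np.int64(247))) [518.02718368 317.13371114  88.        ]
yel t ((np.float64(317.0), np.float64(296.0)), 2, (np.int64(313), np.int64(321), np.int64(295), np.int64(297))) [445.84321281 -19.91765978  69.        ]
yel s ((np.float64(332.4117647058824), np.float64(195.47058823529412)), 17, (np.int64(327), np.int64(337), np.int64(195), np.int64(196))) [467.05675369 -12.34200954  69.        ]
[((np.int64(311), np.int64(204)), array([657.,   0.])), ((np.int64(269), np.int64(212)), array([635.,  95.])), ((np.int64(279), np.int64(213)), array([633.,  72.])), ((np.int64(273), np.int64(226)), array([603.,  85.])), ((np.int64(270), np.int64(221)), array([614.,  92.])), ((np.int64(272), np.int64(232)), array([589.,  86.])), ((np.int64(282), np.int64(232)), array([590.,  64.])), ((np.int64(274), np.int64(240)), array(
[... 241 characters left out ...]
int64(338), np.int64(300)), array([440., -67.])), ((np.int64(328), np.int64(250)), array([552., -41.])), ((np.int64(323), np.int64(248)), array([556., -30.])), ((np.int64(330), np.int64(301)), array([437., -49.])), ((np.int64(311), np.int64(305)), array([427.,  -7.])), ((np.int64(306), np.int64(297)), array([444.,   5.])), ((np.int64(304), np.int64(305)), array([427.,   8.])), ((np.int64(302), np.int64(295)), array([449.,  14.])), ((np.int64(294), np.int64(291)), array([457.,  32.])), ((np.int64(297), np.int64(285)), array([471.,  26.])), ((np.int64(281), np.int64(219)), array([620.,  67.])), ((np.int64(312), np.int64(211)), array([640.,  -3.]))]
hole [611.76527749 -53.50042603  48.        ]
```

View pics/a.png

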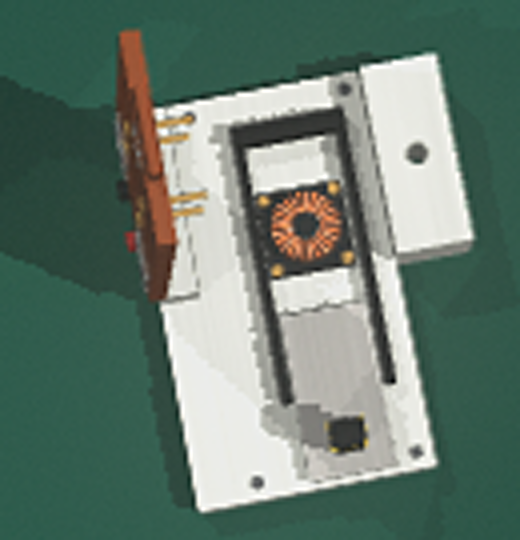

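View pics/b.png

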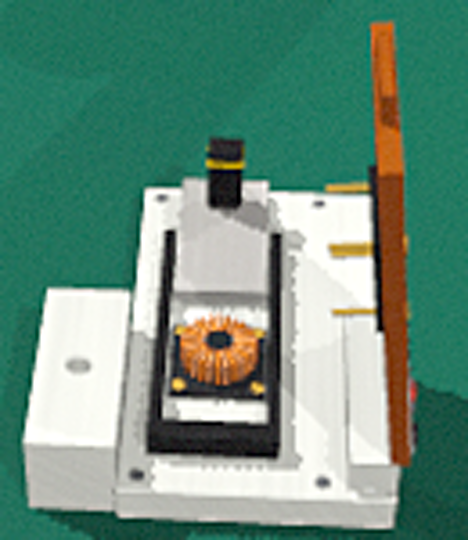

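The crops show the base hole at (417,153) in the top crop and (78,366) in the scene crop. The grip's top is at (348,433) and (226,147), the choke at (305,228), and the lid is about upright.

```bash
cat >> h.py <<'E'
def tri(*cp):
    A=np.zeros((3,3));b=np.zeros(3)
    for c,p in cp:
        o,d=ray(c,p);d=d/np.linalg.norm(d);M=np.eye(3)-np.outer(d,d);A+=M;b+=M@o
    return np.linalg.solve(A,b)
E
python3 - <<'E'
from h import *
t=capture('top');s=capture('scene')
T=lambda u,v:((u+.5)/4-.5+230,(v+.5)/4-.5+185)
S=lambda u,v:((u+.5)/3.6-.5+270,(v+.5)/3.6-.5+150)
for n,a,b,z in(('hole',(417,153),(78,366),48),('grip',(348,433),(226,147),74),('choke',(305,224),(220,340),40)):
    print(n,onz(t,T(*a),z),onz(s,S(*b),z),tri((t,T(*a)),(s,S(*b))))
e=[onz(t,T(*p),z)[:2] for p,z in(((472,238),48),((437,55),48),((437,465),22),((201,510),22),((157,105),22),((291,402),34),((240,145),34))]
ang=lambda a,b:np.degrees(np.arctan2(*(b-a)[::-1]))
print('yaw',ang(e[0],e[1]),ang(e[2],e[3])-90,ang(e[3],e[4]),ang(e[5],e[6]),e)
print('pin',onz(t,(163,271.8),84),onz(s,(506.8,236.7),65.5))
# lid tip edges
print('lid top px',tri((t,T(120,32)),(s,S(372,24))),tri((t,T(140,32)),(s,S(394,24))))
m=lambda:0
E
```

```text
hole [614.36367181 -53.14953968  48.        ] [619.10991152 -49.65725876  48.        ] [614.99295568 -52.25498488  43.373994  ]
grip [452.25590667 -18.90808426  74.        ] [457.65527589 -14.88298031  74.        ] [452.30677225 -17.55720494  69.49918084]
choke [572.85738227   9.31478551  40.        ] [573.29568716  12.5828086   40.        ] [572.6733541   10.84632558  39.0534843 ]
yaw 11.947589456167458 12.406556737925868 8.604212708432406 13.195940133855599 [array([566.35221752, -85.48491866]), array([671.93721109, -63.14306195]), array([439.72046585, -69.6603914 ]), array([410.56493668,  62.87424091]), array([643.36532929,  98.09949858]), array([471.90920198,  13.91484572]), array([618.73250966,  48.34096588])]
pin [487.41770345 316.25442562  84.        ] [491.55032214 323.26434876  65.5       ]
lid top px [622.67944762  87.88229462 280.87013965] [621.73389307  87.40141832 280.28224612]
```

```bash
python3 -m inch '[0,0,-0.0722,0,0,0,1, 0,0,-0.0722,0,0,0,1, 0,0,-0.0722,0,0,0,1, 0,0,-0.0722,0,0,0,1, 0,0,-0.0722,0,0,0,1, 0,0,-0.0722,0,0,0,1, 0,0,0,-0.0074,-0.0473,0,1, 0,0,0,-0.0074,-0.0473,0,1, 0,0,0,-0.0074,-0.0473,0,1, 0,0,0,-0.0074,-0.0473,0,1]'
cat >> h.py <<'E'
yaw=np.radians(12.2);O=np.array([586.2,12.4,0]);J=R.from_euler('z',yaw).as_matrix()
def jig(p): return J.T@(np.array(p)-O)
def onjx(c,px,x):
    o,d=ray(c,px);o=jig(o);d=J.T@d;return o+d*(x-o[0])/d[0]
def st():
    q=get_obs();print('t',round(q['time'],2),'jig',jig(q['tool_pos']).round(1),'world',q['tool_pos'].round(1),'rpy',q['tcp_rot'].round(3),'F',q['contact_force'].round(1),'w',round(q['grip_width'],1),round(q['finger_force'],1))
E
python3 - <<'E'
from h import *
st()
t=capture('top')
T=lambda u,v:((u+.5)/4-.5+230,(v+.5)/4-.5+185)
for p,x in(((120,32),70),((140,32),70),((150,298),-40),((163,298),-40),((175,240),-40)): 
    q=onjx(t,T(*p),x);print(p,x,q.round(1),'r',np.hypot(q[1]-85,q[2]-48).round(1))
E
```

```text
time: 1.13
tool_pos: [277.2, 331.4, 237.6]
tcp_rot: [-3.142, 0.0, -2.927]
contact_force: [0.4, 0.1, -0.1]
grip_width: 29.7
finger_force: 0.0
t 1.13 jig [-234.6  377.   237.6] world [277.2 331.4 237.6] rpy [-3.142  0.    -2.927] F [ 0.4  0.1 -0.1] w 29.7 0.0
(120, 32) 70 [ 70.   75.5 213. ] r 165.3
(140, 32) 70 [ 70.   65.9 206.2] r 159.3
(150, 298) -40 [-40.   93.3  43.2] r 9.6
(163, 298) -40 [-40.   86.6  34.3] r 13.8
(175, 240) -40 [-40.  66. 218.] r 171.0
```

```bash
python3 -m inch '[0,0,0,-0.0075,-0.0471,0,1, 0,0,0,-0.0075,-0.0471,0,1, 0,0,0,-0.0075,-0.0471,0,1, 0,0,0,-0.0075,-0.0471,0,1, 0,0,0,-0.0075,-0.0471,0,1, 0,0,0,-0.0075,-0.0471,0,1, 0,0,0,-0.0075,-0.0471,0,1, 0,0,0,-0.0075,-0.0471,0,1, 0,0,0,-0.0075,-0.0471,0,1, 0,0,0,-0.0075,-0.0471,0,1]'
python3 -c "
from h import *
st()"
```

```text
time: 2.02
tool_pos: [415.8, -24.7, 237.9]
tcp_rot: [-3.142, 0.001, -2.929]
contact_force: [0.7, -0.0, 0.8]
grip_width: 0.3
finger_force: 0.0
t 2.02 jig [-174.4   -0.3  237.9] world [415.8 -24.7 237.9] rpy [-3.142e+00  1.000e-03 -2.929e+00] F [ 0.7 -0.   0.8] w 0.3 0.0
```

```bash
python3 -m inch '[0,0,0,0,0,0.045,1, 0,0,0,0,0,0.045,1, 0,0,0,0,0,0.045,1, 0,0,0,0,0,0.045,1, 0,0,0,0,0,0.045,1, 0,0,0,-0.01,0,0,1, 0,0,0,-0.01,0,0,1, 0,0,0,0,0,0,1]'
python3 -c "
from h import *
st()"
```

```text
time: 2.68
tool_pos: [434.1, -19.5, 59.3]
tcp_rot: [-3.14, 0.003, -2.928]
contact_force: [-0.5, 0.0, 0.4]
grip_width: 0.7
finger_force: 0.0
t 2.68 jig [-155.4    0.9   59.3] world [434.1 -19.5  59.3] rpy [-3.140e+00  3.000e-03 -2.928e+00] F [-0.5  0.   0.4] w 0.7 0.0
```

```bash
python3 -m inch '[0,0,0,-0.006,0,0,1, 0,0,0,-0.008,0,0,1, 0,0,0,-0.01,0,0,1, 0,0,0,-0.01,0,0,1, 0,0,0,-0.008,0,0,1, 0,0,0,-0.006,0,0,1, 0,0,0,-0.003,0,0,1, 0,0,0,0,0,0,1]'
python3 -c "
from h import *
st()"
python3 -m inch '[0,0,0,-0.003,0,0,1, 0,0,0,-0.003,0,0,1, 0,0,0,0,0,0,1]'
python3 -c "
from h import *
st()"
```

```text
time: 3.35
tool_pos: [471.9, -10.6, 57.7]
tcp_rot: [-3.141, 0.001, -2.928]
contact_force: [0.0, -0.1, -0.0]
grip_width: 0.4
finger_force: 0.0
t 3.35 jig [-116.6    1.6   57.7] world [471.9 -10.6  57.7] rpy [-3.141e+00  1.000e-03 -2.928e+00] F [ 0.  -0.1 -0. ] w 0.4 0.0
time: 3.6
tool_pos: [475.8, -9.7, 57.6]
tcp_rot: [3.141, -0.0, -2.929]
contact_force: [-2.3, 0.7, 0.9]
grip_width: 0.4
finger_force: 0.7
t 3.6 jig [-112.6    1.7   57.6] world [475.8  -9.7  57.6] rpy [ 3.141 -0.    -2.929] F [-2.3  0.7  0.9] w 0.4 0.7
```

```bash
python3 -m inch '[0,0,0,-0.003,0,0,1, 0,0,0,-0.003,0,0,1, 0,0,0,0,0,0,1]'
python3 -m inch '[0,0,0,-0.003,0,0,1, 0,0,0,0,0,0,1]'
python3 - <<'E'
from h import *
st();t=capture('top');s=capture('scene')
a=cv2.resize(t['image'][185:320,230:360],None,fx=4,fy=4,interpolation=cv2.INTER_CUBIC)
b=cv2.resize(s['image'][150:300,290:360],None,fx=3.6,fy=3.6,interpolation=cv2.INTER_CUBIC)
c=np.zeros((540,a.shape[1]+b.shape[1],3),np.uint8);c[:,:a.shape[1]]=a;c[:b.shape[0],a.shape[1]:]=b
cv2.imwrite('pics/c.png',c[:,:,::-1])
E
```

```text
time: 3.85
tool_pos: [480.8, -8.6, 57.6]
tcp_rot: [3.141, 0.0, -2.929]
contact_force: [-0.9, 1.2, -0.3]
grip_width: 0.5
finger_force: 0.5
time: 4.02
tool_pos: [483.1, -8.1, 57.6]
tcp_rot: [3.141, 0.0, -2.929]
contact_force: [-3.1, 0.5, -0.1]
grip_width: 0.6
finger_force: 0.6
t 4.02 jig [-105.1    1.7   57.6] world [483.1  -8.1  57.6] rpy [ 3.141  0.    -2.929] F [-3.1  0.5 -0.1] w 0.6 0.6
```

View pics/c.png

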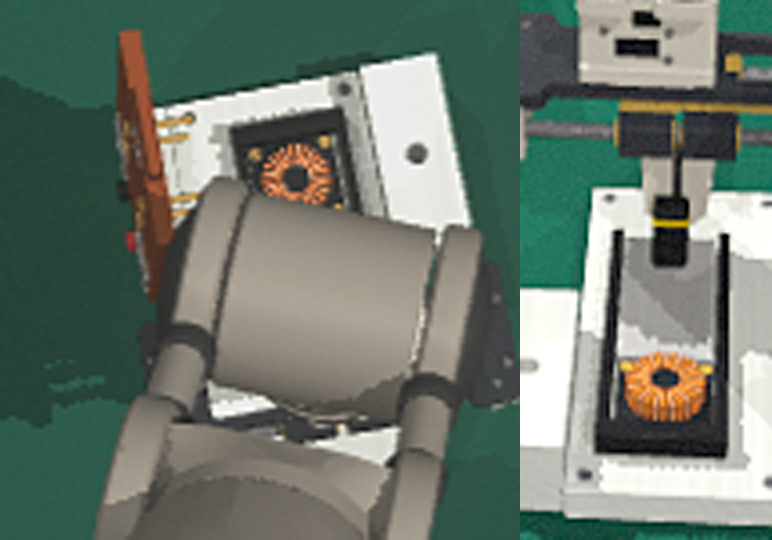

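The grip is being pushed by the fingers and the choke is close to the end stop, with its foot edge at about (660,430). I'll keep pushing until the force rises.

```bash
python3 -m inch '[0,0,0,-0.003,0,0,1, 0,0,0,0,0,0,1]'
python3 -m inch '[0,0,0,-0.002,0,0,1, 0,0,0,0,0,0,1]'
python3 -m inch '[0,0,0,-0.002,0,0,1, 0,0,0,0,0,0,1]'
```

```text
time: 4.28
tool_pos: [483.5, -8.0, 57.6]
tcp_rot: [3.141, -0.004, -2.928]
contact_force: [-8.9, -3.4, 4.6]
grip_width: -0.1
finger_force: 4.4
time: 4.45
tool_pos: [483.5, -8.0, 57.6]
tcp_rot: [3.141, -0.007, -2.928]
contact_force: [-13.4, -6.5, 9.3]
grip_width: 0.5
finger_force: 7.4
time: 4.62
tool_pos: [483.5, -7.9, 57.6]
tcp_rot: [3.14, -0.01, -2.928]
contact_force: [-19.4, -7.8, 14.5]
grip_width: 0.7
finger_force: 10.5
```

Home: solid stop at about 19 N. I'll back off, rise, and go behind the lid.

```bash
python3 -m inch '[0,0,0,0.015,0,0,1, 0,0,0,0.03,0,0,1, 0,0,0,0,0,-0.044,1, 0,0,0,0,0,-0.044,1, 0,0,0,0,0,-0.044,1, 0,0,0,0,0,-0.044,1, 0,0,0,0,0,-0.044,1, 0,0,0,0,0,-0.044,1, 0,0,0,0,0,-0.044,1]'
python3 -m inch '[0,0,0,-0.038,0.0308,0,1, 0,0,0,-0.038,0.0308,0,1, 0,0,0,-0.038,0.0308,0,1, 0,0,0,-0.038,0.0308,0,1, 0,0,0,-0.038,0.0308,0,1, 0,0,0,0,0,0,1]'
python3 -c "
from h import *
st()"
```

```text
time: 5.37
tool_pos: [453.3, -14.7, 306.6]
tcp_rot: [-3.141, 0.003, -2.929]
contact_force: [1.7, -0.6, 0.2]
grip_width: 0.5
finger_force: 0.0
time: 5.87
tool_pos: [578.8, 142.8, 302.5]
tcp_rot: [3.14, 0.002, -2.925]
contact_force: [-1.5, -0.1, -1.2]
grip_width: 0.3
finger_force: 0.0
t 5.87 jig [ 20.3 129.1 302.5] world [578.8 142.8 302.5] rpy [ 3.140e+00  2.000e-03 -2.925e+00] F [-1.5 -0.1 -1.2] w 0.3 0.0
```

```bash
python3 -m inch '[0,0,0,0.006,0,0.046,1, 0,0,0,0,0,0.046,1, 0,0,0,0,-0.02,0,1, 0,0,0,0,-0.022,0,1, 0,0,0,0,-0.024,0.004,1, 0,0,0,0,-0.024,0.005,1, 0,0,0,0,-0.025,0.01,1, 0,0,0,0,-0.025,0.012,1, 0,0,0,0,0,0,1]'
python3 - <<'E'
from h import *
st();t=capture('top');s=capture('scene')
a=cv2.resize(t['image'][160:310,230:360],None,fx=3,fy=3)
b=cv2.resize(s['image'][130:280,280:410],None,fx=3,fy=3)
cv2.imwrite('pics/d.png',np.hstack([a,b])[:,:,::-1])
E
```

```text
time: 6.62
tool_pos: [594.9, 24.0, 204.1]
tcp_rot: [-3.141, -0.001, -2.932]
contact_force: [0.7, 0.1, -0.3]
grip_width: 0.1
finger_force: 0.0
t 6.62 jig [ 10.9   9.5 204.1] world [594.9  24.  204.1] rpy [-3.141e+00 -1.000e-03 -2.932e+00] F [ 0.7  0.1 -0.3] w 0.1 0.0
```

View pics/d.png

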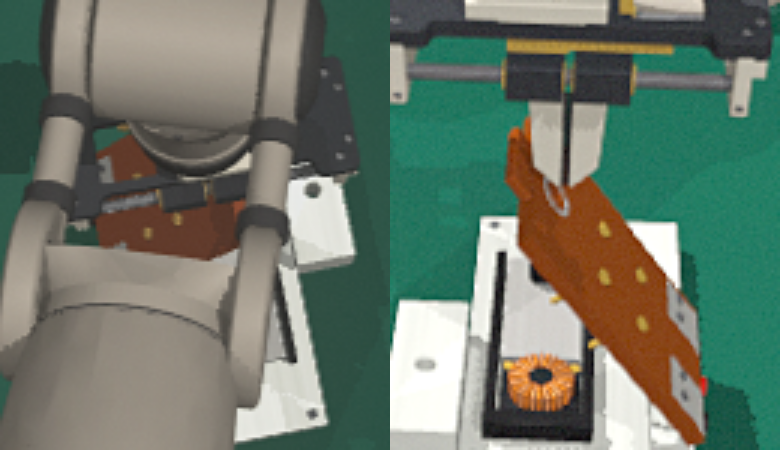

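The lid is following the fingertips at about 50°, with the tips near the hole ring at (557,195). The choke is home against the stop.

```bash
python3 -m inch '[0,0,0,0,-0.024,0.018,1, 0,0,0,0,-0.024,0.018,1, 0,0,0,0,-0.016,0.0225,1, 0,0,0,0,-0.016,0.0225,1, 0,0,0,0,-0.009,0.022,1, 0,0,0,0,-0.009,0.022,1, 0,0,0,0,-0.003,0.0144,1, 0,0,0,0,-0.003,0.0144,1, 0,0,0,0,0,0,1]'
python3 -m inch '[0,0,0,0,0,0.006,1, 0,0,0,0,0,0.004,1, 0,0,0,0,0,0,1]'
python3 -c "
from h import *
st()"
```

```text
time: 7.47
tool_pos: [611.3, -53.3, 80.8]
tcp_rot: [3.14, -0.003, -2.928]
contact_force: [-0.1, -0.1, -0.2]
grip_width: 0.3
finger_force: 0.0
time: 7.72
tool_pos: [612.8, -53.6, 75.3]
tcp_rot: [-3.141, 0.002, -2.928]
contact_force: [0.7, 0.8, -0.0]
grip_width: 0.6
finger_force: 0.2
t 7.72 jig [ 12.1 -70.2  75.3] world [612.8 -53.6  75.3] rpy [-3.141e+00  2.000e-03 -2.928e+00] F [ 0.7  0.8 -0. ] w 0.6 0.2
```

```bash
python3 -m inch '[0,0,0,0,0,0.004,1, 0,0,0,0,0,0.004,1, 0,0,0,0,0,0,1]'
python3 -m inch '[0,0,0,0,0,0.003,1, 0,0,0,0,0,0,1]'
```

```text
time: 7.97
tool_pos: [613.0, -54.1, 69.2]
tcp_rot: [-3.141, 0.002, -2.929]
contact_force: [0.3, -1.1, 4.8]
grip_width: 0.2
finger_force: 2.2
time: 8.13
tool_pos: [613.1, -54.1, 68.9]
tcp_rot: [-3.14, 0.003, -2.928]
contact_force: [-4.1, 0.4, 18.4]
grip_width: 0.2
finger_force: 9.0
```

Shut (18 N at z 58). Rise, go over to the pin and open.

```bash
python3 -m inch '[0,0,0,0,0,-0.02,1, 0,0,0,0,0,-0.042,1, 0,0,0,0,0,-0.05,1, 0,0,0,0,0,-0.05,1, 0,0,0,0.0049,0.0444,0,-1, 0,0,0,0.0049,0.0444,0,-1, 0,0,0,0.0049,0.0444,0,-1, 0,0,0,0.0049,0.0444,0,-1, 0,0,0,0.0049,0.0444,0,-1, 0,0,0,0.0049,0.0444,0,-1]'
python3 -m inch '[0,0,0,0.0049,0.0444,0,-1, 0,0,0,0.0049,0.0444,0,-1, 0,0,0,0.0049,0.0444,0,-1, 0,0,0,0.0049,0.0444,0,-1, 0,0,0,0.0049,0.0444,0,-1, 0,0,0,0,0,0,-1]'
python3 - <<'E'
from h import *
st();t=capture('top');s=capture('scene')
np.savez('lid.npz',t=t['image'],s=s['image'])
def cent(c,roi):
    x0,x1,y0,y1=roi; im=c['image'][y0:y1,x0:x1].astype(int); m=((im[...,0]>110)&(im[...,1]<60)&(im[...,2]<60)).astype(np.uint8); ys,xs=np.nonzero(m); return (xs.mean()+x0,ys.mean()+y0),len(xs),(xs.min()+x0,xs.max()+x0,ys.min()+y0,ys.max()+y0)
for c,roi in((t,(140,190,250,295)),(s,(480,530,220,265))):
    try:print(cent(c,roi))
    except Exception as e:print(e)
a=cv2.resize(t['image'][180:310,240:370],None,fx=3,fy=3,interpolation=cv2.INTER_CUBIC)
b=cv2.resize(s['image'][180:310,270:400],None,fx=3,fy=3,interpolation=cv2.INTER_CUBIC)
cv2.imwrite('pics/e.png',np.hstack([a,b])[:,:,::-1])
E
```

```text
time: 8.97
tool_pos: [543.0, 150.9, 195.3]
tcp_rot: [3.141, -0.0, -2.929]
contact_force: [0.6, -0.1, 0.2]
grip_width: 35.5
finger_force: 0.0
time: 9.47
tool_pos: [484.6, 324.2, 195.2]
tcp_rot: [3.139, -0.001, -2.923]
contact_force: [-1.1, -0.8, -0.7]
grip_width: 75.7
finger_force: 0.0
t 9.47 jig [-33.4 326.3 195.2] world [484.6 324.2 195.2] rpy [ 3.139e+00 -1.000e-03 -2.923e+00] F [-1.1 -0.8 -0.7] w 75.7 0.0
((np.float64(165.0), np.float64(277.0)), 1, (np.int64(165), np.int64(165), np.int64(277), np.int64(277)))
((np.float64(506.7913043478261), np.float64(236.71304347826086)), 230, (np.int64(499), np.int64(515), np.int64(227), np.int64(247)))
```

View pics/e.png

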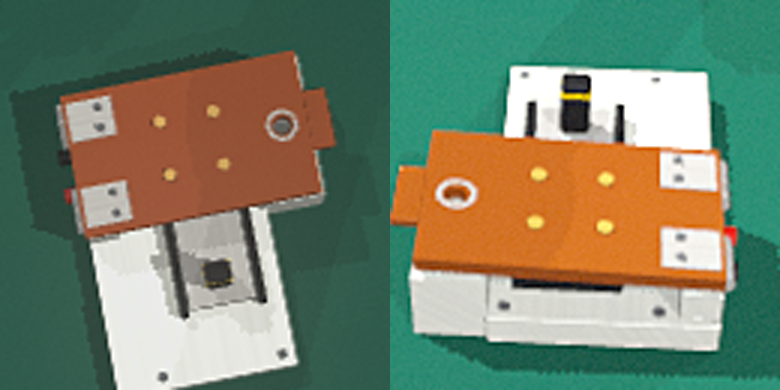

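Lid is down on the base, with its hole ring at (282,125) in the top half and (456,193) in the scene half. Now grasp the pin.

```bash
python3 -m inch '[0,0,0,-0.0049,-0.0064,0.045,-1, 0,0,0,0,0,0.045,-1, 0,0,0,0,0,0.045,-1, 0,0,0,0,0,0.02,-1, 0,0,0,0,0,0.0105,-1, 0,0,0,0,0,0,-1, 0,0,0,0,0,0,1, 0,0,0,0,0,0,1, 0,0,0,0,0,0,1, 0,0,0,0,0,0,1]'
python3 -m inch '[0,0,0,0,0,0,1, 0,0,0,0,0,0,1, 0,0,0,0,0,0,1, 0,0,0,0,0,0,1]'
python3 -c "
from h import *
st()"
```

```text
time: 10.4
tool_pos: [493.1, 315.0, 64.5]
tcp_rot: [3.141, 0.003, -2.929]
contact_force: [-0.2, 0.1, -0.2]
grip_width: 69.7
finger_force: 0.0
time: 10.73
tool_pos: [492.3, 314.8, 63.3]
tcp_rot: [3.141, 0.0, -2.928]
contact_force: [1.1, -0.1, 0.4]
grip_width: 43.1
finger_force: 0.0
t 10.73 jig [-27.8 315.4  63.3] world [492.3 314.8  63.3] rpy [ 3.141  0.    -2.928] F [ 1.1 -0.1  0.4] w 43.1 0.0
```

```bash
python3 -m inch '[0,0,0,0.0015,0.0062,0,1, 0,0,0,0,0,0,1, 0,0,0,0,0,0,1, 0,0,0,0,0,0,1, 0,0,0,0,0,0,1, 0,0,0,0,0,0,1]'
python3 -c "
from h import *
st();print(get_obs()['moment'])"
```

```text
time: 11.23
tool_pos: [489.8, 320.5, 63.2]
tcp_rot: [3.14, 0.0, -2.929]
contact_force: [-0.3, 3.7, 0.9]
grip_width: 21.4
finger_force: 30.0
t 11.23 jig [-29.1 321.5  63.2] world [489.8 320.5  63.2] rpy [ 3.14   0.    -2.929] F [-0.3  3.7  0.9] w 21.4 30.0
[1.01686133 0.37678997 0.00183365]
```

```bash
python3 -m inch '[0,0,0,0,0,-0.01,1, 0,0,0,0,0,-0.02,1, 0,0,0,0,0,-0.03,1, 0,0,0,0,0,-0.04,1, 0,0,0,0,0,-0.03,1, 0,0,0,-0.005,-0.0444,0,1, 0,0,0,-0.005,-0.0444,0,1, 0,0,0,-0.005,-0.0444,0,1, 0,0,0,-0.005,-0.0444,0,1, 0,0,0,-0.005,-0.0444,0,1]'
python3 -m inch '[0,0,0,-0.005,-0.0444,0,1, 0,0,0,-0.005,-0.0444,0,1, 0,0,0,-0.005,-0.0444,0,1, 0,0,0,-0.005,-0.0444,0,1, 0,0,0,-0.005,-0.0444,0,1, 0,0,0,-0.005,-0.0444,0.02,1, 0,0,0,0,0,0.02,1, 0,0,0,0,0,0,1, 0,0,0,0,0,0,1]'
python3 - <<'E'
from h import *
st();t=capture('top');s=capture('scene')
l=np.load('lid.npz')
# bush ring in lid-only pictures: bright grey pixels
for n,c,im,(x0,x1,y0,y1) in(('top',t,l['t'],(325,345,212,231)),('scene',s,l['s'],(283,302,235,254))):
    r=im[y0:y1,x0:x1].astype(int);m=((r.max(2)-r.min(2)<35)&(r.min(2)>110)).astype(np.uint8)
    cs,_=cv2.findContours(m,0,1);k=max(cs,key=cv2.contourArea);e=cv2.fitEllipse(cv2.convexHull(k));p=(e[0][0]+x0,e[0][1]+y0)
    print(n,p,e[1],onz(c,p,64.2));
    q=get_obs()['tool_pos'];print(' tip px expected',proj(c,[q[0],q[1],q[2]-55]),'hole px',p)
b=cv2.resize(s['image'][160:280,240:360],None,fx=5,fy=5,interpolation=cv2.INTER_CUBIC)
cv2.imwrite('pics/f.png',b[:,:,::-1])
E
```

```text
time: 12.07
tool_pos: [547.3, 148.4, 167.0]
tcp_rot: [3.142, -0.0, -2.928]
contact_force: [0.5, 0.3, 0.2]
grip_width: 21.7
finger_force: 30.0
time: 12.82
tool_pos: [614.8, -53.1, 134.0]
tcp_rot: [3.14, -0.003, -2.929]
contact_force: [0.5, 1.1, -0.4]
grip_width: 21.3
finger_force: 30.0
t 12.82 jig [ 14.1 -70.1 134. ] world [614.8 -53.1 134. ] rpy [ 3.140e+00 -3.000e-03 -2.929e+00] F [ 0.5  1.1 -0.4] w 21.3 30.0
top (333.3959217071533, 221.25030136108398) (9.702221870422363, 9.898815155029297) [614.81564191 -51.62317525  64.2       ]
 tip px expected [333.91542159 219.32470467] hole px (333.3959217071533, 221.25030136108398)
scene (291.7469711303711, 244.0) (8.977438926696777, 12.99691104888916) [616.45967872 -49.10346746  64.2       ]
 tip px expected [289.81711231 236.69320403] hole px (291.7469711303711, 244.0)
```

View pics/f.png

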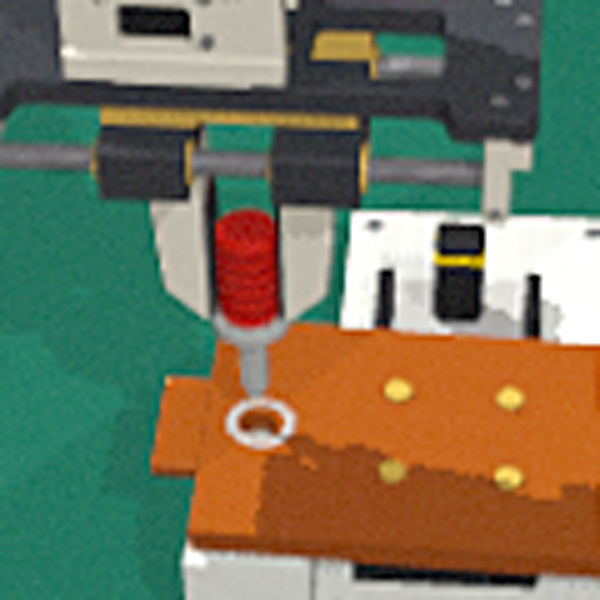

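The pin tip is at about (255,391) in the crop, just above and slightly left of the lid's hole centre (260,424).

```bash
python3 - <<'E'
from h import *
s=capture('scene');q=get_obs()['tool_pos']
C=lambda u,v:((u+.5)/5-.5+240,(v+.5)/5-.5+160)
tip=onz(s,C(255,391),q[2]-55);hole=onz(s,C(260,424),64.2);h2=onz(s,(291.75,244),64.2)
top=onz(s,C(246,224),q[2]+8+14)
print('tcp',q,'tip',tip,'knobtop',top,'hole',hole,h2)
for h in(hole,h2):print('need jig move',J.T@(h-tip))
E
```

```text
tcp [616.04855351 -52.22194824 136.23951129] tip [618.52384787 -49.95974659  81.23951129] knobtop [619.16261223 -50.02677034 158.23951129] hole [617.50915269 -49.0390747   64.2       ] [616.45818339 -49.09823858  64.2       ]
need jig move [ -0.79721839   1.11430959 -17.03951129]
need jig move [ -1.83695529   1.27857775 -17.03951129]
```

```bash
python3 -m inch '[0,0,0,0.0015,0.0015,0,1, 0,0,0,0,0,0.01,1, 0,0,0,0,0,0.01,1, 0,0,0,0,0,0.005,1, 0,0,0,0,0,0,1]'
python3 -m inch '[0,0,0,0,0,0.005,1, 0,0,0,0,0,0.005,1, 0,0,0,0,0,0,1]'
python3 -c "
from h import *
st()"
```

```text
time: 13.38
tool_pos: [613.4, -52.0, 113.5]
tcp_rot: [3.14, -0.002, -2.928]
contact_force: [0.4, -0.4, -1.3]
grip_width: 21.4
finger_force: 30.0
time: 13.63
tool_pos: [613.9, -52.4, 106.1]
tcp_rot: [3.141, -0.001, -2.929]
contact_force: [0.0, -0.1, -1.3]
grip_width: 21.4
finger_force: 30.0
t 13.63 jig [ 13.4 -69.1 106.1] world [613.9 -52.4 106.1] rpy [ 3.141e+00 -1.000e-03 -2.929e+00] F [ 0.  -0.1 -1.3] w 21.4 30.0
```

```bash
python3 -m inch '[0,0,0,0,0,0.005,1, 0,0,0,0,0,0,1]'
python3 -m inch '[0,0,0,0,0,0.005,1, 0,0,0,0,0,0,1]'
python3 -m inch '[0,0,0,0,0,0.005,1, 0,0,0,0,0,0,1]'
```

```text
time: 13.8
tool_pos: [614.0, -52.4, 102.4]
tcp_rot: [3.141, -0.001, -2.929]
contact_force: [0.3, 0.8, -0.0]
grip_width: 21.7
finger_force: 30.0
time: 13.97
tool_pos: [614.0, -52.4, 98.4]
tcp_rot: [3.141, -0.001, -2.929]
contact_force: [-0.4, 0.6, -0.8]
grip_width: 21.2
finger_force: 30.0
time: 14.13
tool_pos: [614.0, -52.3, 94.4]
tcp_rot: [3.141, -0.001, -2.929]
contact_force: [0.2, -0.6, -1.6]
grip_width: 21.5
finger_force: 30.0
```

Tip is in the base hole with no contact force. Continue.

```bash
python3 -m inch '[0,0,0,0,0,0.005,1, 0,0,0,0,0,0.005,1, 0,0,0,0,0,0.003,1, 0,0,0,0,0,0,1]'
python3 -m inch '[0,0,0,0,0,0.003,1, 0,0,0,0,0,0.003,1, 0,0,0,0,0,0,1]'
python3 -m inch '[0,0,0,0,0,0.002,1, 0,0,0,0,0,0,1]'
```

```text
time: 14.47
tool_pos: [614.3, -52.5, 84.3]
tcp_rot: [-3.142, 0.0, -2.929]
contact_force: [-0.1, -0.6, 0.9]
grip_width: 21.5
finger_force: 30.0
time: 14.72
tool_pos: [614.4, -52.7, 79.8]
tcp_rot: [-3.141, 0.0, -2.929]
contact_force: [-0.1, -1.5, 1.2]
grip_width: 21.5
finger_force: 30.0
time: 14.88
tool_pos: [614.5, -52.7, 79.1]
tcp_rot: [-3.141, 0.001, -2.929]
contact_force: [-2.0, -2.7, 6.5]
grip_width: 21.3
finger_force: 30.0
```

```bash
python3 -m inch '[0,0,0,0,0,0.0015,1, 0,0,0,0,0,0,1]'
python3 -m inch '[0,0,0,0,0,0.001,1, 0,0,0,0,0,0,1, 0,0,0,0,0,0,1]'
python3 - <<'E'
from h import *
st();t=capture('top');s=capture('scene')
b=cv2.resize(s['image'][170:290,260:400],None,fx=5,fy=5,interpolation=cv2.INTER_CUBIC)
cv2.imwrite('pics/g.png',b[:,:,::-1])
E
```

```text
time: 15.05
tool_pos: [614.6, -52.7, 79.0]
tcp_rot: [-3.141, 0.001, -2.928]
contact_force: [-4.3, -1.7, 13.5]
grip_width: 21.3
finger_force: 30.0
time: 15.3
tool_pos: [614.6, -52.7, 78.9]
tcp_rot: [-3.14, 0.002, -2.928]
contact_force: [-5.8, -1.3, 17.7]
grip_width: 21.5
finger_force: 30.0
t 15.3 jig [ 14.  -69.7  78.9] world [614.6 -52.7  78.9] rpy [-3.140e+00  2.000e-03 -2.928e+00] F [-5.8 -1.3 17.7] w 21.5 30.0
```

View pics/g.png

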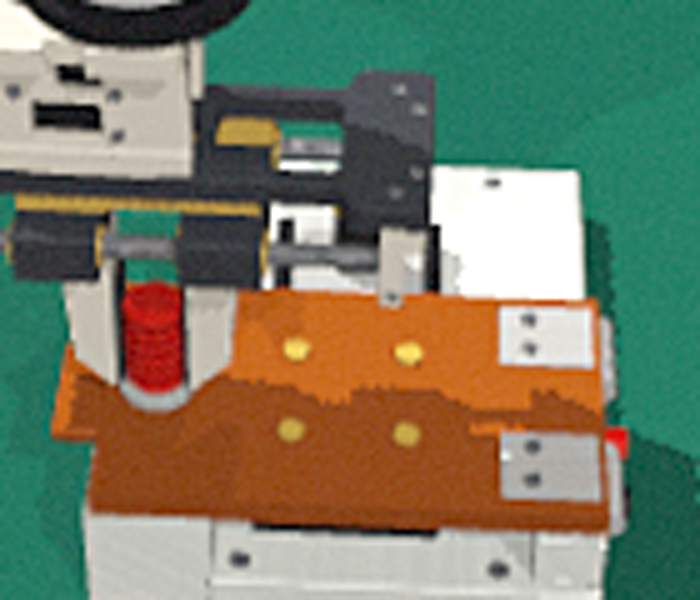

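The flange at (157,395) is seated on the lid, the lid lies flat on the base, and the fingers hold the pin with 17.7 N of downward push at a hard stop.

```bash
python3 -c "
from plant import *
print(close_job())"
```

```text
the job is handed in; nothing more can be done
None
```

I handed the job in with the choke home, the lid shut and the pin fully seated. The gripper is still holding the pin and pressing down with about 18 N. The bottle, pot and tray were not touched; the clock read about 15 s of the 70 s.

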